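# Put the seed jar in the draught frame and latch its gate

### The arm

A 6-joint arm with a two-finger parallel gripper is mounted at the origin on the work surface. World frame = base frame: x ahead of the robot, y to its left, z up, the work surface at z = 0. Lengths are in mm, angles in degrees, forces in N, time in s.
With the tool pointing down it reaches from about 350 to 850 mm from the base axis. Payload 8.1 kg.
Tool frame: the origin (TCP) lies at the very end of the fingers, on their centre line; the grasp point (between the pads) lies 19 mm behind it; z points along the fingers, y is the direction in which the jaws open and shut (so a half turn about z gives the same grasp; the last joint's range is limited). The gripper opens to 85 mm and grips with 20 to 120 N. Pads are 22 mm wide; open, the fingers measure 114 mm over their backs; the gripper's body (76 mm by 85 mm) begins 54 mm behind the grasp point. The pads swing forward as they close: fully open they stand 13 mm farther back than shut.
Start: joints at [-77.487, 7.471, 85.268, -0, 87.261, -4.893], TCP at [179.509, -572.522, 231.292] pointing down, gripper open.
Joint ranges: [-169.43, 169.43], [-51.17, 129.36], [1.28, 143.12], [-76.62, 256.62], [0, 156.53], [-152.29, 152.29]. Speed limits (degrees/s): [136.94, 136.94, 159.86, 180, 180, 180].

### API

Orientations are given as [roll, pitch, yaw] about the fixed x, y, z axes, in that order (R = Rz(yaw) Ry(pitch) Rx(roll)).
In Python, from bench import r gives the robot as it stands.
- The arm moves only by the shell command python3 -m crank 'ROWS' [OPENING] [FORCE]. ROWS is JSON, a list that holds one entry, the list of rows, each a list of 6 numbers: the shift along the tool's x, y, z in m, then the turn, a rotation vector about the tool's x, y, z in rad. A call has 1 to 10 rows; each row is the pose to reach, as a shift and turn from the pose measured when the call began, along the tool's axes at that moment; what a row does not reach only later rows make up. A row lasts 1/8 s, in which the tool goes at most 62.5 mm and 10.7 degrees, less where a joint would pass 70% of its speed; a pose out of reach is approached as far as the arm can. A call with a gripper value outside its range is refused whole. OPENING is the closure, from 0 (fully open) to 1 (shut), set as the call begins (- or left out, the last holds). The fingers move at their own pace and stop on an object; FORCE is the grip in N (left out, the last holds). Time passes only in rows, so rows that repeat a pose let the fingers close. It gives the time, the measured TCP pose, the force and the opening at its end, in the units of the state.
- r.sense(): the state, without advancing time (a new reading comes with each control period).
- r.snapshot(name): name is "scene" or "top" or "wrist"; returns (picture, depth): 384x512x3 uint8, blue, green, red; 384x512 float32, mm along the optical axis (not along the pixel's ray), 0 where there is no reading.
- r.get_calibration(name): a dict with "mtx" (3x3 intrinsics, pixels), "cam_to_world" (4x4, takes a point from camera to world coordinates). Camera axes: x right, y down, z forward; pixel columns grow to the right and rows downward; lengths in mm; the calibration is good to about 2 mm. A picture is of the moment at which its call begins: read the wrist's pose just before it. get_calibration takes no time and is no camera call; for the wrist camera it gives the pose at the moment of the call.
- r.hand_in(): hands the job in, once; it reports no verdict.
Trained networks look in the newest picture that a camera, given by its name, has taken for a name from the list of things; names that differ only in an ending like _2 or _b are one class to them, and where a whole thing is asked for, a point or a joint stands for the part that bears it (a point fixed in the world has none). Each returns a list of dicts, best first, with "conf" (0 to 1); they miss things now and then, are a little off and sometimes report something else, mostly with a low value. They report only what shows in the picture. A call takes as long as a camera call. They do not tell look-alikes from the thing itself.
- r.look_for(thing, camera): "extent" ([left, top, right, bottom] in pixels, round what is visible of it).
- r.landmark_of(thing, camera): "pixel" ([column, row] in pixels: a listed point, or the origin of a listed thing).
The state is a dict: "time": time; "joint_pos": joint angles; "qd": joint speeds; "joint_efforts": joint torques, N m; "tool_pos": TCP position; "tcp_rot": TCP orientation; "ft_force": force on the tool from outside, world axes, zero at the start; "wrist_torque": the same for the moment, N m; "finger_gap": finger opening in mm.
Only numpy, scipy, OpenCV 4.12 (cv2) and the standard library are available. Lean on these libraries where they do the work, as an engineer would, in place of code of your own. Each camera call takes 0.05 s, during which the arm holds its last target.

### The job

Stand the tall glass jar upright on the floor of the low open-topped draught frame, let go of it, and then push the frame's gate shut until its sprung tongue snaps in behind the strike pin, so that the gate stays shut by itself once you move away. Push gently (the frame and gate must never get more than 18 N) and leave the other things on the table where they are.

Things in the scene. Friction and masses are not known exactly. Their poses are not given: they have to be found in the camera images.
- jar_center (a point): centre of the tall closed clear-glass jar with a steel lid: 110 mm high, 56 mm across the body (lid 50 mm across, the top 16 mm), 0.2 to 0.4 kg; on its axis, 55 mm above its underside, z up. It starts standing on the table, left or right of the frame. Grip it across the body, at this height or up to 20 mm above.
- frame: the draught frame, fixed to the table: black floor plate 6 mm thick, clear panes in wooden rails at the sides and back, 90 mm high, no roof; 177 mm deep, 237 mm wide. Origin on the table in the middle of the gateway, in the plane of the shut gate; x points level into the frame, y left along the gateway, z up. Frame and gate must never be pressed with more than 18 N.
- frame_mid (a point): a good standing place for the jar: on top of the floor plate, 75 mm behind the gate plane and 10 mm right of the middle; axes as the frame's. The clear inside runs from frame x = 15 to 165 mm and y = -105 to 105 mm, but near the left gatepost (x below 70 mm, y above 60 mm) stand the gate's stop and plunger.
- gate_hinge (a point): a point on the gate's vertical hinge axis, at the right end of the gateway (80 mm right of the frame's origin), 50 mm above the table; axes as the frame's. The gate is a panel 16 mm thick (8 mm either side of the axis) and 158 mm wide, from 10 to 90 mm above the table.
- gate (a joint): opening angle of the gate, rad: 0 nominally shut, positive swings its free (left) end outward, counter-clockwise from above. It starts ajar at 0.34 to 0.58 and stays where left by light friction; over the last 34 mm a spring plunger pushes it out again unless the tongue has caught. Latched it rests anywhere from -0.095 to 0.095 rad (by the bracket's setting); not caught, above 0.115.
- gate_push (a point): where to push: on the gate's outer face, 125 mm from the hinge axis and 70 mm above the table. It moves with the gate; x is the gate's inward normal (the way to push), y along the gate to its free end, z up. Shutting takes a push rising to 7 to 12 N here. It falls to 2 to 6 N as the tongue rides its tip over the pin; it snaps out 2 to 4 mm later, and 2 mm on a firm stop makes the force climb again: past 8 N then, it is home.
- strike_nominal (a point): nominal place of the upright 8 mm strike pin at the left gatepost, 55 mm above the table; axes as the frame's. Pin, plunger and stop sit on one bracket that was set by hand up to 15 mm further in or out (along the frame's x) than this; that offset is not measured, so the angle at which the tongue snaps must be felt.
- tongue_tip (a point): tip of the steel latch tongue when out: 174 mm from the hinge axis, 14 mm proud of the gate's free edge, 52 mm above the table; moves with the gate, axes as gate_push. The tongue, 20 mm high, slides along the gate, sprung outward with 2 to 3 N; its slope faces into the frame, its flat outward. Riding over the pin presses it in by 9 mm; then it snaps out behind the pin.
- squat_jar: a squat clear glass jar with steel lid, 66 mm across and 70 mm high, loose; bystander. Origin at the centre of its underside.
- clay_pot: an empty terracotta pot, 80 mm across and 75 mm high, loose; bystander. Origin at the centre of its underside.
- cup: an empty white plastic cup, 72 mm across and 85 mm high, loose; bystander. Origin at the centre of its underside.
- tape_roll: a roll of label tape lying flat, 68 mm across, 22 mm high, loose; bystander. Origin at the centre of its underside.
- scoop: a small black-handled flat scoop lying on the table, about 25 mm high, loose; bystander.
- dibber: a wooden dibber (round stick, 20 mm thick, 140 mm long) lying on the table, loose; bystander.
There are look-alikes about, which are no part of the job. What is shaped like the part that bears jar_center but blue or turquoise is not meant.

How it is judged (in metres and radians):
On the way, in this order (a step that is already met when the one before it is completed fails the run):
1. the tall jar stands upright on the frame's floor, let go of (x of jar_center in the frame of frame between 0.035 and 0.14 m and y of jar_center in the frame of frame between -0.082 and 0.082 m and height (world z) of jar_center between 0.055 and 0.068 m and angle between jar_center's own z axis and vertical below 0.12 rad and contact force between the fingers and jar below 0.1 N), for 0.2 s.
2. the gate is shut and stays so by itself, untouched (its tongue has caught behind the strike) (value of joint gate below 0.105 rad and contact force between the fingers and frame below 0.1 N), for 0.2 s.
At the end, for the whole second after the job is handed in: The tall jar stands at rest, released, on the frame's floor (centre 35 to 140 mm behind the gate plane, within 82 mm of the middle, 55 to 68 mm above the table), upright within 0.12 rad; gate angle below 0.105 rad, held by its latch alone (all of step 1 and value of joint gate below 0.105 rad and linear speed of jar below 0.02 m/s); the robot touches nothing.
It fails at once if the frame, gate or tongue is pressed by the robot with more than 18 N (contact force between any of the fingers, the arm and frame above 18 N).
It fails at once if another thing on the table is moved by more than 30 mm (distance of any of squat_jar, clay_pot, cup, tape_roll, scoop, dibber from where it was at the start of the episode above 0.03 m).
It also fails if it takes over 72 s, if anything falls off the work surface, if the arm or the gripper's body presses on something with over 40 N, if the wrist force passes 120 N, or if a joint passes its speed limit or range.

## Working session

There is one attempt and no reset: what is moved stays moved. The work goes in short steps, Python scripts to look and compute and a shell command to move; the robot and the scene stay as the last step left them, time stands still between calls to the robot, and variables do not carry over. Pictures are saved under pics/ and viewed, and the job is handed in when it is done.

```bash
ls; mkdir -p pics; python3 - <<'E'
from bench import r
import cv2
s=r.sense();print({k:s[k] for k in s})
for n in("scene","top","wrist"):
    p,d=r.snapshot(n);cv2.imwrite(f"pics/a_{n}.png",p)
    c=r.get_calibration(n);print(n,c)
    for t in("jar_center","frame","frame_mid","gate_hinge","gate_push","strike_nominal","tongue_tip"):
        try:print(t,[(x["pixel"],round(x["conf"],2)) for x in r.landmark_of(t,n)])
        except Exception as e:print(t,e)
print(r.sense()["time"])
E
```

```text
pics
{'time': 0.0, 'joint_pos': array([-7.74870081e+01,  7.51492816e+00,  8.53310289e+01,  1.86386400e-03,
        8.72620600e+01, -4.89324477e+00]), 'qd': array([-0.014541  , -0.06886556, -0.02601911, -0.06847124,  0.05843891,
        0.0255049 ]), 'joint_efforts': array([-1.97038285e-04, -5.69391811e+01, -5.00559211e+01, -1.25737238e-04,
        1.47649425e-02,  9.98107538e-06]), 'tool_pos': array([ 179.3948391 , -571.96178041,  230.22954982]), 'tcp_rot': array([-1.79892535e+02, -1.10685752e-02,  1.74061355e+01]), 'ft_force': array([-0.01840781, -0.35191362, -0.22289341]), 'wrist_torque': array([ 0.02396923,  0.04659565, -0.0620508 ]), 'finger_gap': 85.42121456961705}
scene {'mtx': array([[373.60199943,   0.        , 252.42849482],
       [  0.        , 373.60199943, 189.44842113],
       [  0.        ,   0.        ,   1.        ]]), 'cam_to_world': array([[-7.10566758e-01,  5.25250895e-01, -4.68194810e-01,
         1.07742553e+03],
       [ 7.03616051e-01,  5.26260541e-01, -4.77466540e-01,
         5.69235279e+02],
       [-4.39727331e-03, -6.68701234e-01, -7.43518207e-01,
       
[... 1269 characters left out ...]
), ([268.8, 168.4], 0.32), ([405.9, 190.0], 0.32), ([236.2, 193.7], 0.22)]
wrist {'mtx': array([[281.39594599,   0.        , 256.86626452],
       [  0.        , 281.39594599, 189.71381427],
       [  0.        ,   0.        ,   1.        ]]), 'cam_to_world': array([[ 2.99141100e-01, -9.11497584e-01, -2.82288427e-01,
         2.51394335e+02],
       [-9.54208777e-01, -2.85894070e-01, -8.80351675e-02,
        -5.50057129e+02],
       [-4.60744850e-04,  2.95697032e-01, -9.55281662e-01,
         3.72779974e+02],
       [ 0.00000000e+00,  0.00000000e+00,  0.00000000e+00,
         1.00000000e+00]])}
jar_center []
frame []
frame_mid []
gate_hinge []
gate_push []
strike_nominal []
tongue_tip []
1.2
```

View pics/a_scene.png

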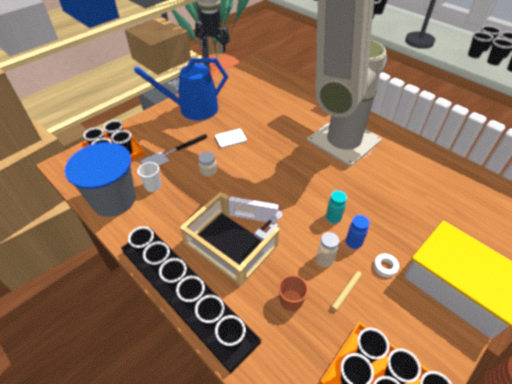

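View pics/a_top.png

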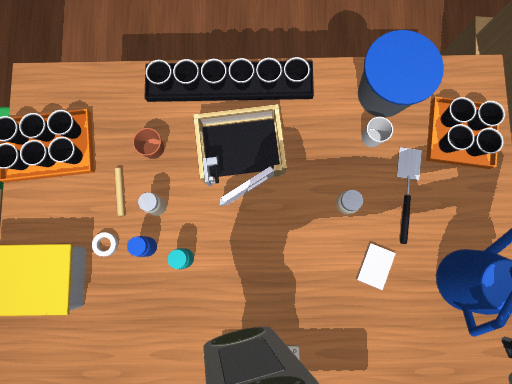

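```bash
cat > h.py <<'E'
import numpy as np,cv2
from bench import r
from scipy.spatial.transform import Rotation as R
def ray(c,px):
    d=np.linalg.solve(c["mtx"],[px[0],px[1],1.]);M=c["cam_to_world"];return M[:3,3],M[:3,:3]@d
def atz(c,px,z):
    o,d=ray(c,px);return o+d*(z-o[2])/d[2]
def tri(cs,ps):
    A=np.zeros((3,3));b=np.zeros(3);rs=[]
    for c,p in zip(cs,ps):
        o,d=ray(c,p);d=d/np.linalg.norm(d);P=np.eye(3)-np.outer(d,d);A+=P;b+=P@o;rs.append((o,P))
    X=np.linalg.solve(A,b);return X,[float(np.linalg.norm(P@(X-o))) for o,P in rs]
def proj(c,X):
    M=np.linalg.inv(c["cam_to_world"]);p=c["mtx"]@(M[:3,:3]@np.array(X)+M[:3,3]);return p[:2]/p[2]
E
python3 - <<'E'
from h import *
import itertools
a,t=r.get_calibration("scene"),r.get_calibration("top")
pr=dict(frame=((249.5,227.0),(242.9,182.6)),mid=((227.6,236.7),(244,156.4)),hinge=((229.3,205.2),(273.7,169.2)),push=((270.6,208.2),(234.1,197.6)),strike=((271.4,227.9),(211.8,182.5)),tip=((283.7,212.7),(220.9,204.6)))
for k,(p,q) in pr.items():
    X,e=tri([a,t],[p,q]);print(k,X.round(1),np.round(e,1))
for p in [(334.9,209.4),(326.1,248.3),(354.8,233.6)]:
  for q in [(153.8,201.5),(180.7,257.5),(140.4,243.3)]:
    X,e=tri([a,t],[p,q]);print(p,q,X.round(1),np.round(e,1))
for n in("scene","top"):
    p=cv2.imread(f"pics/a_{n}.png");
    c=p[170:290,200:400] if n=="scene" else p[110:290,110:310]
    cv2.imwrite(f"pics/crop_{n}.png",cv2.resize(c,None,fx=3.3 if n=="top" else 4,fy=3.3 if n=="top" else 4,interpolation=cv2.INTER_CUBIC))
E
```

```text
frame [568.8  39.4  -8.3] [2.8 2.8]
mid [648.6  30.3   6.2] [9.2 9.2]
hinge [589.7 -43.4  53.8] [4.9 4.9]
push [510.1  66.9  64.6] [4.5 4.5]
strike [557.9 124.1  58.7] [1.6 1.6]
tip [491.2 104.8  58.6] [5.9 5.9]
(334.9, 209.4) (153.8, 201.5) [479.8 260.  201.5] [13.7 13.7]
(334.9, 209.4) (180.7, 257.5) [351.9 211.6  46.2] [0.3 0.3]
(334.9, 209.4) (140.4, 243.3) [407.5 270.  148.9] [28.9 28.9]
(326.1, 248.3) (153.8, 201.5) [503.5 286.8  63.6] [2.9 2.9]
(326.1, 248.3) (180.7, 257.5) [ 359.4  236.2 -148.4] [15.3 15.3]
(326.1, 248.3) (140.4, 243.3) [424.2 300.5  -1.8] [47.1 47.1]
(354.8, 233.6) (153.8, 201.5) [475.4 303.1 133. ] [41.8 41.8]
(354.8, 233.6) (180.7, 257.5) [333.1 259.4 -55.6] [33.3 33.3]
(354.8, 233.6) (140.4, 243.3) [392.8 317.9  58.2] [2.1 2.1]
```

View pics/crop_scene.png

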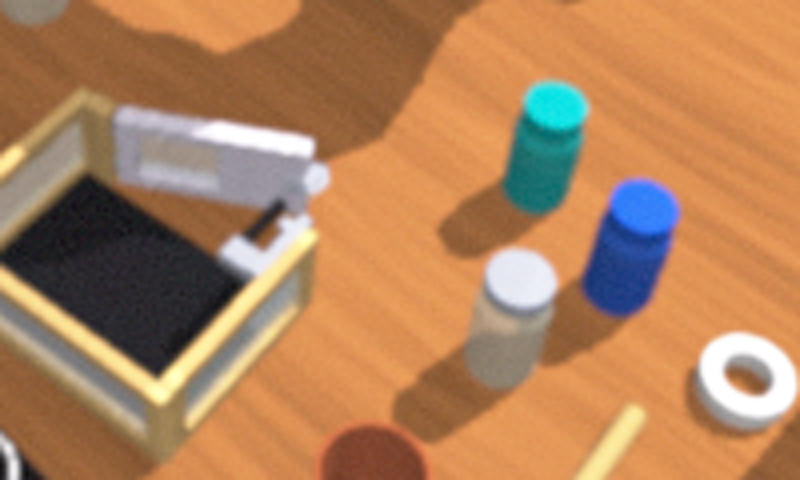

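View pics/crop_top.png

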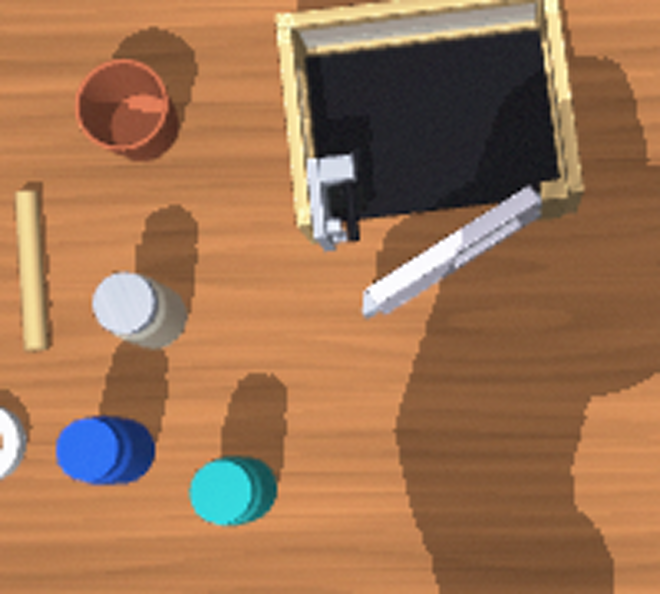

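```bash
python3 - <<'E'
from h import *
P=[]
for n in("scene","top"):
    p,d=r.snapshot(n);c=r.get_calibration(n)
    v,u=np.mgrid[:384,:512];M=c["cam_to_world"]
    q=np.stack([(u-c["mtx"][0,2])/c["mtx"][0,0]*d,(v-c["mtx"][1,2])/c["mtx"][1,1]*d,d],-1)@M[:3,:3].T+M[:3,3]
    q=q.reshape(-1,3);q=np.c_[q,p.reshape(-1,3)];q=q[d.reshape(-1)>0]
    print(n,"table z",np.median(q[(abs(q[:,0]-450)<40)&(abs(q[:,1]+0)<80)],0)[:3])
    l=q[(abs(q[:,0]-503)<45)&(abs(q[:,1]-287)<45)&(q[:,2]>100)]
    print("lid",len(l),np.median(l,0)[:3].round(1),((l.max(0)+l.min(0))/2)[:2],np.ptp(l,0)[:3])
    f=q[(q[:,0]>540)&(q[:,0]<800)&(abs(q[:,1]-20)<170)&(q[:,2]>82)&(q[:,2]<100)]
    yel=f[(f[:,3]+25<f[:,5])]
    rect=cv2.minAreaRect(yel[:,:2].astype(np.float32));print("frame rect",len(yel),rect,cv2.boxPoints(rect))
    g=q[(q[:,0]>440)&(q[:,0]<600)&(q[:,1]>-60)&(q[:,1]<125)&(q[:,2]>82)&(q[:,2]<100)]
    g=g[abs(g[:,3]-g[:,5])<25]
    print("gate",len(g),cv2.minAreaRect(g[:,:2].astype(np.float32)),cv2.fitLine(g[:,:2].astype(np.float32),cv2.DIST_HUBER,0,.01,.01).ravel())
    np.save(f"{n}.npy",q)
    img=np.zeros((560,560,3),np.uint8)
    for a in q[(q[:,2]>4)]:
        x,y=int(2*(190-a[1])),int(2*(760-a[0]))
        if 0<=x<560 and 0<=y<560: cv2.circle(img,(x,y),1,[int(k) for k in a[3:]],-1)
    cv2.imwrite(f"pics/bev_{n}.png",img)
E
```

```text
scene table z [438.34943924 -19.46439074  -1.01484272]
lid 223 [501.  291.8 108.3] [497.86052367 291.75964305] [51.91137986 48.33424544 12.5072586 ]
frame rect 850 ((661.400390625, 45.5489501953125), (189.62338256835938, 242.08880615234375), 6.155488967895508) [[554.15607 155.72911]
 [580.11456 -84.96395]
 [768.6447  -64.63121]
 [742.6862  176.06186]]
gate 266 ((545.2269287109375, 38.93247604370117), (155.69436645507812, 99.62425994873047), 86.81600952148438) [ 5.1634794e-01 -8.5637885e-01  5.4564105e+02  2.9167002e+01]
top table z [449.7177178    1.24777897  -0.68560511]
lid 281 [500.5 290.3 109. ] [501.07363632 290.75578355] [48.30436843 49.12392599 13.03590016]
frame rect 1028 ((650.7657470703125, 45.648765563964844), (217.3856658935547, 237.27792358398438), 6.307619094848633) [[529.6965   151.62784 ]
 [555.7653   -84.2137  ]
 [771.835    -60.330307]
 [745.7662   175.51123 ]]
gate 374 ((581.6092529296875, 48.198333740234375), (99.00627899169922, 157.24496459960938), 31.29291534423828) [ 5.195764e-01 -8.544240e-01  5.466449e+02  2.796111e+01]
```

View pics/bev_top.png

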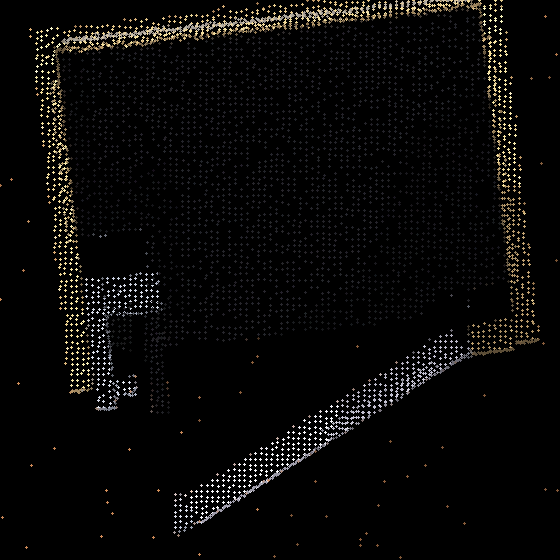

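```bash
python3 - <<'E'
from h import *
for n in("scene","top"):
    c=r.get_calibration(n)
    for z in (230,330): print(n,proj(c,[179,-572,z]))
    q=np.load(f"{n}.npy")
    b=q[(q[:,3]>q[:,5]+50)&(q[:,1]<-300)&(q[:,2]>20)]
    if n=="scene": b=b[b[:,0]<500]
    print("can",b[:,:3].min(0),b[:,:3].max(0),len(b))
    hi=b[b[:,2]>150];print(hi[:,:3].min(0),hi[:,:3].max(0))
    f=q[(q[:,0]>480)&(q[:,0]<800)&(abs(q[:,1]-20)<170)&(q[:,2]>82)&(q[:,2]<100)]
    a=np.radians(6.2);o=np.array([577,39])
    X=(f[:,:2]-o)@np.array([[np.cos(a),-np.sin(a)],[np.sin(a),np.cos(a)]])
    yel=f[:,3]+25<f[:,5]
    print("fx",np.percentile(X[yel],[1,99],axis=0).round(1))
    g=~yel&(X[:,0]<0)&(X[:,1]<90);G=X[g]
    print("gate pts",len(G),np.percentile(G,[1,99],axis=0).round(1), cv2.minAreaRect(G[G[:,0]<-10].astype(np.float32)))
E
```

```text
scene [213.16071454  52.77869375]
scene [211.04801004  28.70219582]
can [  164.43746659 -1530.44543043    20.00314981] [ 484.42644144 -492.47439265  307.58117519] 3272
[  166.41280517 -1530.44543043   150.01397565] [ 484.42644144 -506.45292829  307.58117519]
fx [[  -3.3 -119.3]
 [ 178.8  117.6]]
gate pts 251 [[-68.9 -75.6]
 [ -1.   71.8]] ((-41.570343017578125, 0.2978057861328125), (60.46184539794922, 146.12240600585938), 1.3153997659683228)
top [519.75868357 334.56139358]
top [552.78583836 344.98040805]
can [ 161.36058276 -641.69071963   20.32355013] [ 931.93673305 -300.00290935  238.12541022] 9098
[ 162.95455997 -596.21631552  150.02612988] [ 931.93673305 -300.00290935  238.12541022]
fx [[  -3.8 -119.2]
 [ 181.5  116.7]]
gate pts 339 [[-68.2 -76.4]
 [ -1.3  73.1]] ((-14.432882308959961, 8.06231689453125), (62.270320892333984, 141.3327178955078), 25.092866897583008)
```

View pics/a_wrist.png

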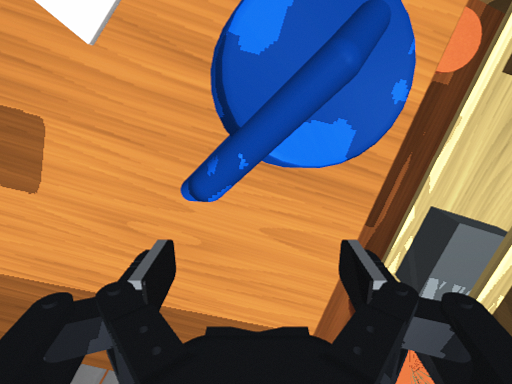

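```bash
cat >> h.py <<'E'
def rel(pos,rpy=None):
    s=r.sense();Rt=R.from_euler("xyz",s["tcp_rot"],degrees=True)
    d=Rt.inv().apply(np.array(pos)-s["tool_pos"])/1000
    w=(Rt.inv()*R.from_euler("xyz",rpy,degrees=True)).as_rotvec() if rpy is not None else np.zeros(3)
    print(np.round(d,4),np.round(w,3));return d,w
def st():
    s=r.sense();print({k:np.round(s[k],2).tolist() for k in("time","tool_pos","tcp_rot","joint_pos","ft_force","finger_gap")})
E
python3 - <<'E'
from h import *
st();rel([179,-520,320]);rel([300,-350,300]);rel([440,0,280],[180,0,6.2]);rel([500,290,280],[180,0,6.2])
E
```

```text
{'time': 1.3, 'tool_pos': [179.51, -572.52, 231.3], 'tcp_rot': [-180.0, 0.0, 17.41], 'joint_pos': [-77.49, 7.47, 85.27, -0.0, 87.26, -4.89], 'ft_force': [0.41, -0.62, 0.27], 'finger_gap': 85.35}
[ 0.0152 -0.0503 -0.0887] [0. 0. 0.]
[ 0.1815 -0.1763 -0.0687] [0. 0. 0.]
[ 0.4198 -0.4684 -0.0487] [-0.     0.     0.196]
[ 0.5638 -0.7271 -0.0487] [-0.     0.     0.196]
```

```bash
python3 -m crank '[[[0.01,-0.04,-0.05,0,0,0],[0.02,-0.08,-0.09,0,0,0],[0.06,-0.12,-0.09,0,0,0],[0.11,-0.15,-0.08,0,0,0],[0.18,-0.18,-0.07,0,0,0],[0.22,-0.23,-0.06,0,0,0.05],[0.26,-0.28,-0.05,0,0,0.1],[0.30,-0.33,-0.05,0,0,0.15],[0.34,-0.38,-0.05,0,0,0.196],[0.38,-0.42,-0.05,0,0,0.196]]]' 0; python3 - <<'E'
from h import *
st();rel([440,0,280],[180,0,6.2]);rel([497,230,260],[180,0,6.2]);rel([440,291,260],[180,0,6.2])
E
```

```text
time: 2.55
tool_pos: [410.6, -69.1, 281.8]
tcp_rot: [180.0, -0.1, 6.1]
ft_force: [0.8, -0.1, 0.6]
finger_gap: 85.1
{'time': 2.55, 'tool_pos': [410.59, -69.07, 281.75], 'tcp_rot': [179.96, -0.08, 6.12], 'joint_pos': [-16.61, -22.98, 107.79, -0.01, 95.09, 67.27], 'ft_force': [0.76, -0.07, 0.65], 'finger_gap': 85.14}
[ 0.0366 -0.0655  0.0018] [ 0.001 -0.001 -0.001]
[ 0.1178 -0.2882  0.0217] [ 0.001 -0.001 -0.001]
[ 0.0676 -0.3549  0.0216] [ 0.001 -0.001 -0.001]
```

```bash
python3 -m crank '[[[0.04,-0.06,0,0,0,0],[0.07,-0.12,0,0,0,0],[0.07,-0.12,0,0,0,0],[0.07,-0.12,0,0,0,0]]]'; python3 - <<'E'
from h import *
st()
p,d=r.snapshot("wrist");c=r.get_calibration("wrist");cv2.imwrite("pics/w1.png",p);np.save("w1d.npy",d)
import pickle;pickle.dump(c,open("w1.pkl","wb"))
for t in("frame","frame_mid","gate_hinge","gate_push","strike_nominal","tongue_tip","jar_center"):
    print(t,[(x["pixel"],round(x["conf"],2)) for x in r.landmark_of(t,"wrist")])
E
```

```text
time: 3.05
tool_pos: [467.3, 58.3, 281.6]
tcp_rot: [179.9, -0.0, 6.3]
ft_force: [-0.1, 0.4, 0.3]
finger_gap: 85.4
{'time': 3.05, 'tool_pos': [467.33, 58.3, 281.59], 'tcp_rot': [179.94, -0.04, 6.26], 'joint_pos': [0.91, -13.81, 100.56, -0.05, 93.2, 84.65], 'ft_force': [-0.12, 0.38, 0.25], 'finger_gap': 85.41}
frame [([277.7, 77.6], 0.93)]
frame_mid [([10.8, 177.9], 0.57), ([288.9, 15.5], 0.55)]
gate_hinge [([347.4, 75.3], 0.56)]
gate_push [([261.8, 126.4], 0.64)]
strike_nominal [([465.8, 156.6], 0.36)]
tongue_tip [([222.3, 141.1], 0.77)]
jar_center [([67.7, 202.1], 0.91), ([78.3, 118.8], 0.74), ([145.2, 234.0], 0.61)]
```

View pics/w1.png

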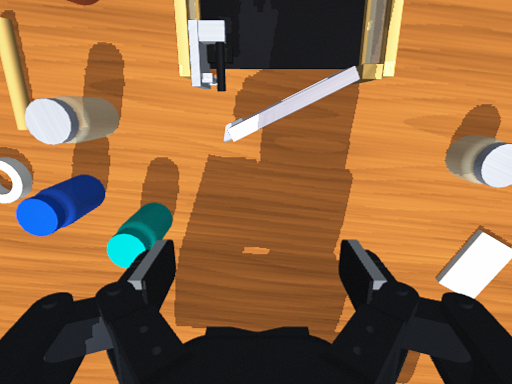

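```bash
python3 - <<'E'
from h import *
import pickle
w=pickle.load(open("w1.pkl","rb"));a,t=r.get_calibration("scene"),r.get_calibration("top")
pr=dict(frame=((249.5,227.0),(242.9,182.6),(277.7,77.6)),hinge=((229.3,205.2),(273.7,169.2),(347.4,75.3)),push=((270.6,208.2),(234.1,197.6),(261.8,126.4)),tip=((283.7,212.7),(220.9,204.6),(222.3,141.1)),jar=((326.1,248.3),(153.8,201.5),(78.3,118.8)))
for k,(p,q,z) in pr.items():
    X,e=tri([a,t,w],[p,q,z]);print(k,X.round(1),np.round(e,1))
print("lid wrist",atz(w,(51,121),110)," scene lid",atz(a,(330,238),110),"top lid",atz(t,(149.5,202),110))
d=np.load("w1d.npy");print("lid depth z")
v,u=np.mgrid[:384,:512];M=w["cam_to_world"];m=w["mtx"]
q=np.stack([(u-m[0,2])/m[0,0]*d,(v-m[1,2])/m[1,1]*d,d],-1)@M[:3,:3].T+M[:3,3]
l=q[(q[...,2]>103)&(q[...,2]<118)&(abs(q[...,0]-500)<40)&(abs(q[...,1]-290)<40)]
print(len(l),l.min(0),l.max(0),cv2.minEnclosingCircle(l[:,:2].astype(np.float32)))
p=cv2.imread("pics/w1.png").reshape(-1,3).astype(int);Q=q.reshape(-1,3)
s=(Q[:,0]>480)&(Q[:,0]<800)&(abs(Q[:,1]-20)<170)&(Q[:,2]>84)&(Q[:,2]<100)
F=Q[s];C=p[s];y=C[:,0]+25<C[:,2]
for nm,G in(("gate",F[~y&(F[:,1]<115)]),("yel",F[y])):
    print(nm,len(G),cv2.minAreaRect(G[:,:2].astype(np.float32)),cv2.boxPoints(cv2.minAreaRect(G[:,:2].astype(np.float32))).round(1).tolist())
rel([500,291,220],[180,0,6.2])
E
```

```text
frame [572.7  40.1  -4.5] [0.8 6.4 6.4]
hinge [588.4 -43.2  52.2] [3.6 6.2 2.7]
push [511.3  62.9  62.6] [8.2 2.  7.7]
tip [490.8 104.6  58.3] [5.8 6.  0.6]
jar [501.6 286.1  61.3] [2.6 4.  2.8]
lid wrist [499.34118246 284.73347821 110.        ]  scene lid [494.85919981 289.39380184 110.        ] top lid [498.03521134 283.65982152 110.        ]
lid depth z
1782 [473.8878807  264.000655   103.04588523] [522.97321251 314.07598072 111.3803432 ] ((497.8455505371094, 289.2254638671875), 25.489112854003906)
gate 2097 ((588.4947509765625, 53.653076171875), (119.8158187866211, 157.56146240234375), 32.04133224487305) [[495.8999938964844, 88.5999984741211], [579.5, -44.900001525878906], [681.0999755859375, 18.700000762939453], [597.5, 152.1999969482422]]
yel 2214 ((607.1077270507812, 39.85045623779297), (79.37464141845703, 237.479736328125), 6.1806159019470215) [[554.9000244140625, 153.60000610351562], [580.4000244140625, -82.5], [659.2999877929688, -73.9000015258789], [633.7999877929688, 162.1999969482422]]
[ 0.057  -0.2295  0.0619] [ 0.001 -0.002 -0.003]
```

```bash
python3 -m crank '[[[0.014,-0.057,0.0,0,0,0],[0.028,-0.115,0.02,0,0,0],[0.042,-0.17,0.03,0,0,0],[0.056,-0.227,0.05,0,0,0],[0.056,-0.227,0.10,0,0,0],[0.056,-0.227,0.10,0,0,0],[0.056,-0.227,0.10,0,0,0]]]'; python3 - <<'E'
from h import *
st()
for n in("wrist","scene"):
    p,d=r.snapshot(n);c=r.get_calibration(n)
    M=c["cam_to_world"];m=c["mtx"];v,u=np.mgrid[:384,:512]
    q=np.stack([(u-m[0,2])/m[0,0]*d,(v-m[1,2])/m[1,1]*d,d],-1)@M[:3,:3].T+M[:3,3]
    l=q[(q[...,2]>106)&(q[...,2]<114)&(abs(q[...,0]-499)<32)&(abs(q[...,1]-289)<32)]
    print(n,len(l),l.min(0),l.max(0),cv2.minEnclosingCircle(l[:,:2].astype(np.float32)))
    if n=="scene":p=cv2.resize(p[150:300,240:440],None,fx=4,fy=4)
    cv2.imwrite(f"pics/w2_{n}.png",p)
rel([498.5,288.5,47],[180,0,6.2])
E
```

```text
time: 4.32
tool_pos: [499.9, 287.8, 183.4]
tcp_rot: [180.0, -0.2, 6.0]
ft_force: [0.6, -0.0, 1.3]
finger_gap: 85.2
{'time': 4.32, 'tool_pos': [499.95, 287.8, 183.43], 'tcp_rot': [179.97, -0.15, 5.97], 'joint_pos': [24.89, 5.31, 92.62, -0.08, 81.93, 108.93], 'ft_force': [0.64, -0.0, 1.31], 'finger_gap': 85.24}
wrist 2715 [474.76628958 266.6302236  106.15063108] [523.79190267 315.87824723 111.95250283] ((499.3845520019531, 291.21746826171875), 24.853212356567383)
scene 188 [472.7132603  267.40712756 106.01532499] [521.65744044 313.5555488  112.87871048] ((497.754638671875, 291.4040222167969), 25.41946792602539)
[-0.0031 -0.0006  0.1378] [-0.    -0.006 -0.004]
```

View pics/w2_wrist.png

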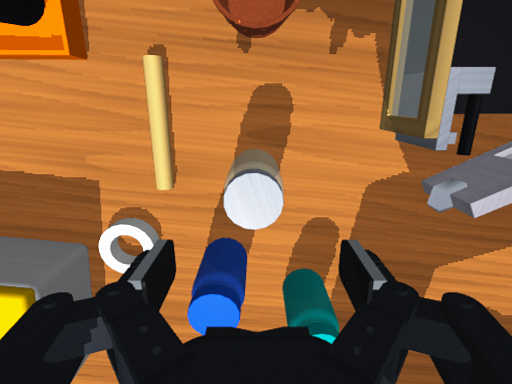

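View pics/w2_scene.png

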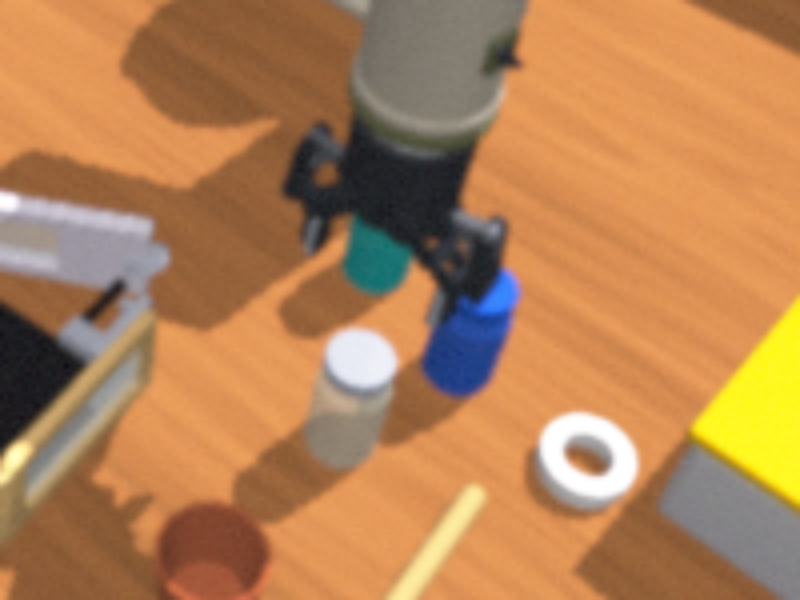

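```bash
python3 -m crank '[[[-0.001,-0.003,0.04,0,0,0],[-0.001,-0.003,0.08,0,0,0],[-0.001,-0.003,0.11,0,0,0],[-0.001,-0.003,0.13,0,0,0],[-0.001,-0.003,0.137,0,0,0],[-0.001,-0.003,0.137,0,0,0]]]' 0 && python3 -m crank '[[[0,0,0,0,0,0],[0,0,0,0,0,0],[0,0,0,0,0,0],[0,0,0,0,0,0],[0,0,0,0,0,0],[0,0,0,0,0,0],[0,0,0,0,0,0],[0,0,0,0,0,0]]]' 1 40; python3 - <<'E'
from h import *
st()
p,d=r.snapshot("wrist");cv2.imwrite("pics/w3.png",p)
E
```

```text
time: 5.18
tool_pos: [501.1, 291.3, 48.8]
tcp_rot: [-180.0, -0.4, 5.9]
ft_force: [0.7, 0.0, 0.3]
finger_gap: 85.5
time: 6.18
tool_pos: [502.3, 291.7, 50.6]
tcp_rot: [-179.9, -0.5, 5.9]
ft_force: [-0.6, -1.7, 6.0]
finger_gap: 54.8
{'time': 6.18, 'tool_pos': [502.29, 291.69, 50.62], 'tcp_rot': [-179.91, -0.54, 5.94], 'joint_pos': [25.15, 13.15, 98.58, -0.1, 67.73, 109.25], 'ft_force': [-0.58, -1.73, 6.02], 'finger_gap': 54.76}
```

View pics/w3.png

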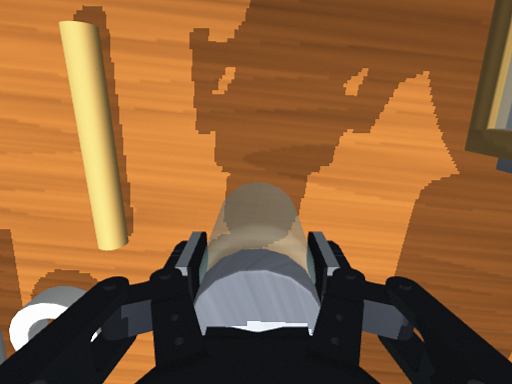

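```bash
python3 -m crank '[[[0,0,-0.02,0,0,0],[0,0,-0.06,0,0,0],[0,0,-0.10,0,0,0],[0,0,-0.135,0,0,0],[0,0,-0.135,0,0,0]]]' 1 40; python3 - <<'E'
from h import *
st(); rel([650,37,178],[180,0,6.2])
p,d=r.snapshot("scene");cv2.imwrite("pics/s4.png",cv2.resize(p[130:300,180:400],None,fx=3.6,fy=3.5))
E
```

```text
time: 6.85
tool_pos: [503.3, 292.5, 190.8]
tcp_rot: [-179.8, -1.0, 5.9]
ft_force: [-0.1, 0.6, -3.1]
finger_gap: 54.4
{'time': 6.85, 'tool_pos': [503.29, 292.53, 190.8], 'tcp_rot': [-179.76, -0.98, 5.94], 'joint_pos': [25.18, 5.0, 92.18, -0.09, 81.82, 109.25], 'ft_force': [-0.12, 0.63, -3.09], 'finger_gap': 54.38}
[0.1192 0.2694 0.0137] [-0.004 -0.017 -0.004]
```

View pics/s4.png

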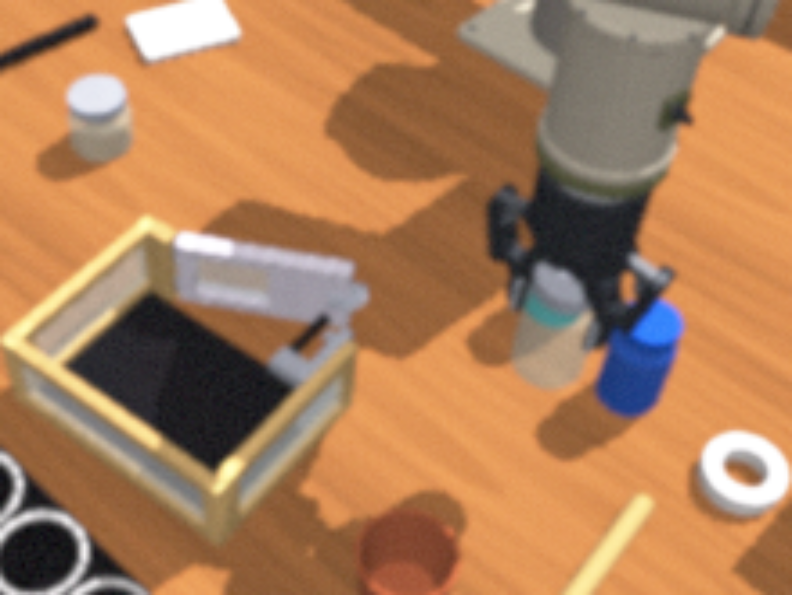

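```bash
python3 -m crank '[[[0.008,0.018,0,0,0,0],[0.022,0.05,0,0,0,0],[0.038,0.086,0,0,0,0],[0.055,0.124,0,0,0,0],[0.072,0.162,0,0,0,0],[0.088,0.2,0,0,0,0],[0.103,0.233,0,-0.002,-0.01,0],[0.114,0.257,0,-0.004,-0.017,0],[0.119,0.269,0,-0.004,-0.017,0],[0.119,0.269,0,-0.004,-0.017,0]]]' 1 40; python3 - <<'E'
from h import *
st(); rel([650,37,100],[180,0,6.2])
for n in("wrist","scene","top"):
    p,d=r.snapshot(n);
    if n=="scene":p=cv2.resize(p[130:300,180:400],None,fx=3.6,fy=3.5)
    if n=="top":p=cv2.resize(p[80:230,160:340],None,fx=3.6,fy=3.6)
    cv2.imwrite(f"pics/s5_{n}.png",p)
E
```

```text
time: 8.15
tool_pos: [647.7, 35.7, 187.2]
tcp_rot: [180.0, 0.3, 5.9]
ft_force: [0.4, 1.2, -3.1]
finger_gap: 54.7
{'time': 8.15, 'tool_pos': [647.7, 35.71, 187.25], 'tcp_rot': [179.95, 0.34, 5.86], 'joint_pos': [-1.32, 16.54, 79.55, -0.09, 84.25, 82.83], 'ft_force': [0.38, 1.17, -3.08], 'finger_gap': 54.67}
[ 0.0029 -0.0011  0.0872] [ 0.001  0.006 -0.006]
```

View pics/s5_scene.png

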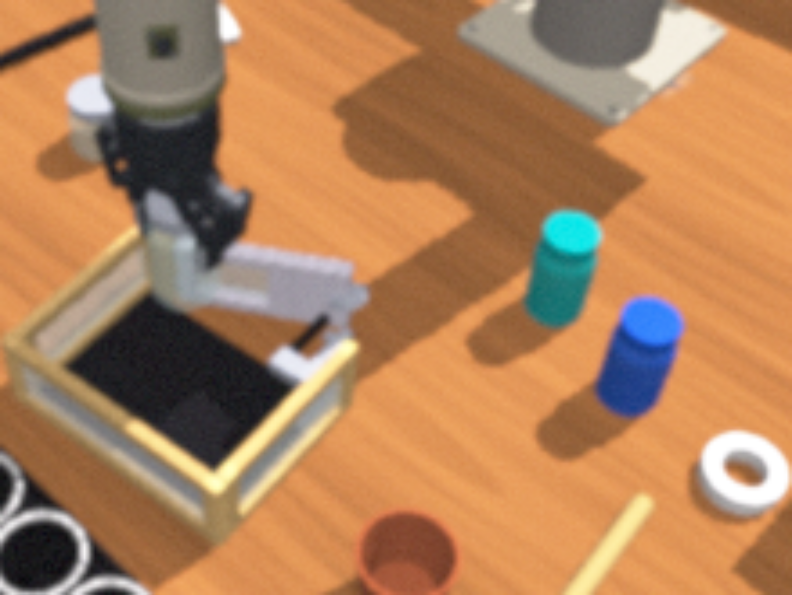

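View pics/s5_wrist.png

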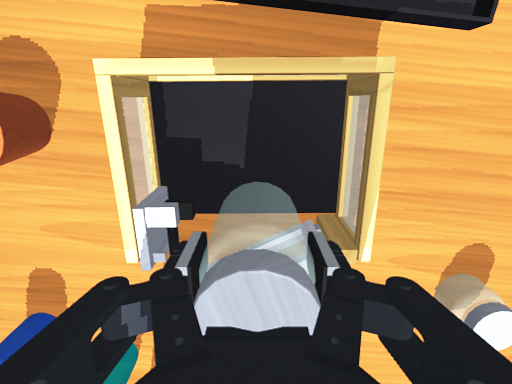

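```bash
python3 - <<'E'
from h import *
p,d=r.snapshot("wrist");c=r.get_calibration("wrist")
for px in[(145,265),(372,265)]: pass
print("back rail outer top corners",atz(c,(94,60),90).round(1),atz(c,(395,58),90).round(1))
print("left rail front corner, right rail front corner",atz(c,(125,262),90).round(1),atz(c,(371,262),90).round(1))
print("floor back corners z6",atz(c,(150,80),6).round(1),atz(c,(347,80),6).round(1))
M=c["cam_to_world"];m=c["mtx"];v,u=np.mgrid[:384,:512]
q=np.stack([(u-m[0,2])/m[0,0]*d,(v-m[1,2])/m[1,1]*d,d],-1)@M[:3,:3].T+M[:3,3]
for z0,z1 in((85,97),(3,10)):
    k=(q[...,2]>z0)&(q[...,2]<z1)&(d>0)&(q[...,0]>560)&(q[...,0]<800)&(abs(q[...,1]-40)<140)&(v<262)
    if z0==3:k&=p.max(-1)<60
    a=np.radians(6.2);o=np.array([575,39]);F=(q[k][:,:2]-o)@np.array([[np.cos(a),-np.sin(a)],[np.sin(a),np.cos(a)]])
    print(k.sum(),np.percentile(F,[.5,99.5],axis=0).round(1),np.median(q[k][:,2]))
E
```

```text
back rail outer top corners [740.5 175.1  90. ] [766.5 -58.   90. ]
left rail front corner, right rail front corner [561.8 157.3  90. ] [586.7 -80.3  90. ]
floor back corners z6 [732.9 162.    6. ] [755.1 -48.5   6. ]
11548 [[   0.5 -119.4]
 [ 180.9  116.6]] 88.90921160850645
21614 [[  18.6 -106.7]
 [ 168.1  103.1]] 5.058184073277147
```

```bash
python3 -m crank '[[[0.001,-0.001,0.02,0,0,0],[0.003,-0.001,0.05,0.001,0.006,0],[0.003,-0.001,0.08,0.001,0.006,0],[0.003,-0.001,0.105,0.001,0.006,0],[0.003,-0.001,0.12,0.001,0.006,0],[0.003,-0.001,0.124,0.001,0.006,0],[0.003,-0.001,0.124,0.001,0.006,0]]]' 1 40; python3 - <<'E'
from h import *
st(); rel([650,37,56.6],[180,0,6.2])
E
```

```text
time: 9.22
tool_pos: [650.4, 39.0, 64.9]
tcp_rot: [-180.0, -0.1, 6.0]
ft_force: [1.0, -0.0, -2.9]
finger_gap: 54.9
{'time': 9.22, 'tool_pos': [650.41, 38.98, 64.93], 'tcp_rot': [-179.99, -0.14, 6.02], 'joint_pos': [-1.09, 22.51, 85.47, 0.03, 71.89, 82.88], 'ft_force': [0.97, -0.02, -2.94], 'finger_gap': 54.85}
[-0.0006  0.0019  0.0083] [-0.    -0.002 -0.003]
```

```bash
python3 -m crank '[[[0,0,0.003,0,-0.002,0],[0,0,0.006,0,-0.002,0],[0,0,0.008,0,-0.002,0],[0,0,0.0085,0,-0.002,0]]]' 1 40; python3 -m crank '[[[0,0,0.001,0,0,0],[0,0,0.002,0,0,0]]]'
```

```text
time: 9.72
tool_pos: [650.6, 39.0, 56.8]
tcp_rot: [-180.0, -0.0, 6.0]
ft_force: [-1.0, -0.8, 1.6]
finger_gap: 54.7
time: 9.98
tool_pos: [651.3, 39.0, 56.8]
tcp_rot: [180.0, -0.1, 6.0]
ft_force: [-7.2, -0.2, 15.5]
finger_gap: 54.8
```

```bash
python3 -m crank '[[[0,0,-0.0015,0,0,0],[0,0,-0.0015,0,0,0],[0,0,-0.0015,0,0,0],[0,0,-0.0015,0,0,0],[0,0,-0.0015,0,0,0],[0,0,-0.0015,0,0,0]]]' 0.0; python3 - <<'E'
from h import *
p,d=r.snapshot("wrist");cv2.imwrite("pics/w6.png",p);st()
E
```

```text
time: 10.72
tool_pos: [651.2, 39.0, 58.2]
tcp_rot: [180.0, -0.1, 6.0]
ft_force: [-0.6, -0.0, 0.3]
finger_gap: 85.4
{'time': 10.78, 'tool_pos': [651.22, 39.0, 58.2], 'tcp_rot': [180.0, -0.12, 6.02], 'joint_pos': [-1.08, 23.08, 85.5, 0.01, 71.31, 82.89], 'ft_force': [0.51, 0.41, -0.13], 'finger_gap': 85.47}
```

View pics/w6.png

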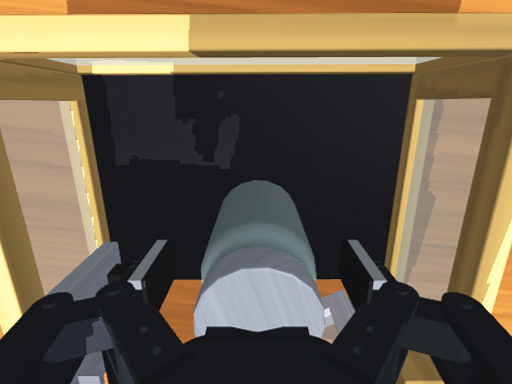

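```bash
python3 -m crank '[[[0,0,-0.02,0,0,0],[0,0,-0.06,0,0,0],[0,0,-0.11,0,0,0],[0,0,-0.16,0,0,0],[-0.03,0,-0.19,0,0,0],[-0.08,0,-0.19,0,0,0],[-0.13,0,-0.19,0,0,0],[-0.13,0,-0.19,0,0,0]]]' 0; python3 - <<'E'
from h import *
st()
import pickle
L={}
for n in("wrist","scene","top"):
    p,d=r.snapshot(n);c=r.get_calibration(n);L[n]=(p,d,c)
    for t in("jar_center","gate_push","tongue_tip"):print(n,t,[(x["pixel"],round(x["conf"],2)) for x in r.landmark_of(t,n)])
    M=c["cam_to_world"];m=c["mtx"];v,u=np.mgrid[:384,:512]
    q=np.stack([(u-m[0,2])/m[0,0]*d,(v-m[1,2])/m[1,1]*d,d],-1)@M[:3,:3].T+M[:3,3]
    l=q[(q[...,2]>111)&(q[...,2]<122)&(abs(q[...,0]-651)<35)&(abs(q[...,1]-39)<35)]
    if len(l):print("lid",len(l),np.median(l,0),cv2.minEnclosingCircle(l[:,:2].astype(np.float32)))
    if n=="scene":p=cv2.resize(p[130:300,180:400],None,fx=3.6,fy=3.5)
    if n=="top":p=cv2.resize(p[80:230,160:340],None,fx=3.6,fy=3.6)
    cv2.imwrite(f"pics/s7_{n}.png",p)
pickle.dump(L,open("s7.pkl","wb"))
E
```

```text
time: 11.78
tool_pos: [518.6, 25.3, 248.8]
tcp_rot: [180.0, -0.1, 6.0]
ft_force: [0.9, 0.2, 0.5]
finger_gap: 85.2
{'time': 11.78, 'tool_pos': [518.56, 25.25, 248.8], 'tcp_rot': [180.0, -0.11, 6.01], 'joint_pos': [-2.88, -5.63, 96.69, 0.01, 88.83, 81.11], 'ft_force': [0.85, 0.21, 0.5], 'finger_gap': 85.2}
wrist jar_center [([32.1, 245.6], 0.83), ([110.2, 272.9], 0.79)]
wrist gate_push [([225.8, 171.7], 0.91)]
wrist tongue_tip [([449.6, 190.1], 0.62), ([193.5, 180.6], 0.59)]
lid 2732 [650.47200571  38.42424547 115.85785127] ((650.0313720703125, 38.31481170654297), 24.85361671447754)
scene jar_center [([335.7, 208.3], 0.79), ([231.7, 229.1], 0.74), ([355.8, 234.2], 0.65)]
scene gate_push [([270.2, 205.1], 0.57)]
scene tongue_tip [([280.2, 214.3], 0.8)]
lid 176 [648.10184348  39.68951742 114.61356709] ((647.5205688476562, 38.7140998840332), 25.297719955444336)
top jar_center [([178.2, 258.0], 0.63), ([139.7, 247.7], 0.61)]
top gate_push [([230.6, 197.9], 0.64)]
top tongue_tip [([221.2, 200.6], 0.67)]
```

View pics/s7_scene.png

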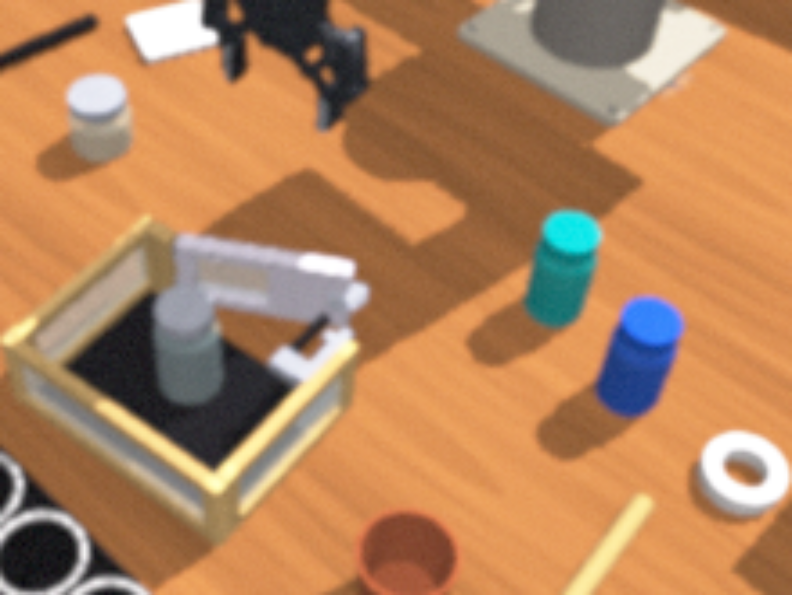

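View pics/s7_wrist.png

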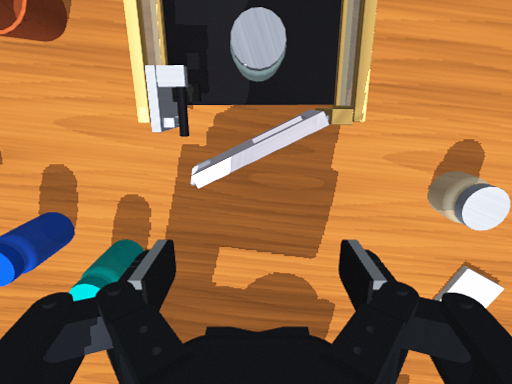

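```bash
python3 - <<'E'
from h import *
rel([478,40,150],[180,0,31.7]);rel([478,40,58],[180,0,31.7])
E
```

```text
[-0.0421 -0.0192  0.0976] [ 0.    -0.002 -0.448]
[-0.0423 -0.0192  0.1896] [ 0.    -0.002 -0.448]
```

```bash
python3 -m crank '[[[-0.02,-0.01,0,0,0,-0.15],[-0.04,-0.019,0.03,0,0,-0.3],[-0.042,-0.019,0.07,0,0,-0.448],[-0.042,-0.019,0.1,0,0,-0.448],[-0.042,-0.019,0.14,0,0,-0.448],[-0.042,-0.019,0.17,0,0,-0.448],[-0.042,-0.019,0.185,0,0,-0.448],[-0.042,-0.019,0.189,0,0,-0.448],[-0.042,-0.019,0.189,0,0,-0.448]]]' 1 20; python3 - <<'E'
from h import *
st()
for n in("wrist","scene"):
    p,d=r.snapshot(n);c=r.get_calibration(n)
    if n=="scene":p=cv2.resize(p[130:300,180:400],None,fx=3.6,fy=3.5)
    cv2.imwrite(f"pics/s8_{n}.png",p)
E
```

```text
time: 13.5
tool_pos: [479.0, 39.8, 59.5]
tcp_rot: [179.9, -0.1, 31.7]
ft_force: [-0.6, 0.1, 0.3]
finger_gap: -0.1
{'time': 13.5, 'tool_pos': [479.02, 39.84, 59.54], 'tcp_rot': [179.93, -0.14, 31.69], 'joint_pos': [-1.37, -2.19, 113.97, 0.02, 68.06, 56.93], 'ft_force': [-0.59, 0.08, 0.28], 'finger_gap': -0.06}
```

View pics/s8_scene.png

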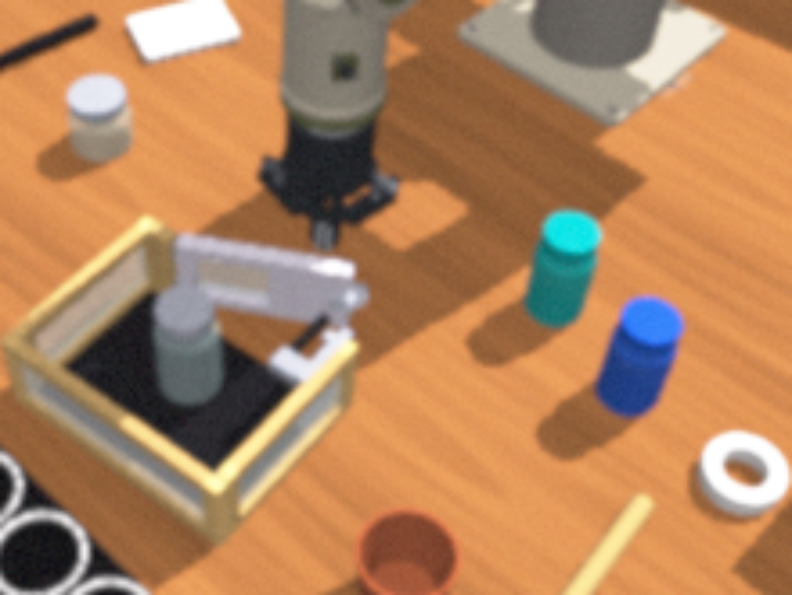

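View pics/s8_wrist.png

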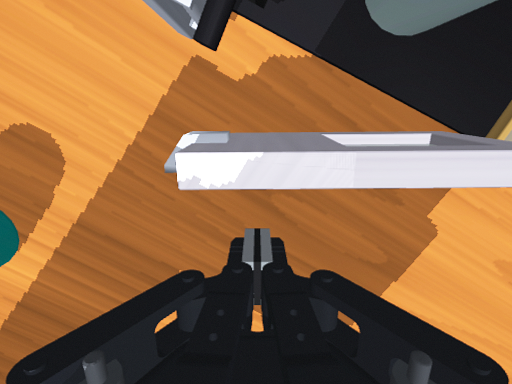

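```bash
python3 -m crank '[[[0.008,0,0.0,0,0,0],[0.016,0,0,0,0,0],[0.021,0,0,0,0,0],[0.024,0,0,0,0,0],[0.026,0,0,0,0,0],[0.028,0,0,0,0,0],[0.029,0,0,0,0,0],[0.030,0,0,0,0,0]]]'; python3 - <<'E'
from h import *
st()
p,d=r.snapshot("wrist");cv2.imwrite("pics/w9.png",p)
E
```

```text
time: 14.6
tool_pos: [504.9, 55.6, 60.1]
tcp_rot: [179.9, -0.2, 31.7]
ft_force: [-0.9, -0.4, 0.4]
finger_gap: -0.1
{'time': 14.6, 'tool_pos': [504.88, 55.57, 60.12], 'tcp_rot': [179.89, -0.18, 31.69], 'joint_pos': [0.49, 1.97, 109.75, 0.0, 68.06, 58.8], 'ft_force': [-0.94, -0.41, 0.41], 'finger_gap': -0.08}
```

View pics/w9.png

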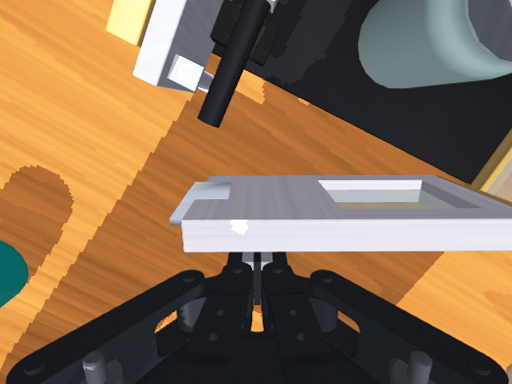

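```bash
python3 -m crank '[[[0.0044,-0.0006,0,0,0,0.035],[0.0087,-0.001,0,0,0,0.07],[0.0131,-0.0013,0,0,0,0.105],[0.0175,-0.0014,0,0,0,0.14]]]'; python3 - <<'E'
from h import *
st()
E
```

```text
time: 15.15
tool_pos: [519.0, 66.1, 60.1]
tcp_rot: [179.9, -0.2, 23.6]
ft_force: [-0.2, -1.3, 0.2]
finger_gap: 0.2
{'time': 15.15, 'tool_pos': [519.01, 66.05, 60.07], 'tcp_rot': [179.93, -0.18, 23.6], 'joint_pos': [1.63, 4.31, 107.32, 0.0, 68.17, 68.03], 'ft_force': [-0.24, -1.25, 0.2], 'finger_gap': 0.24}
```

```bash
python3 -m crank '[[[0.0044,-0.0006,0,0,0,0.035],[0.0087,-0.001,0,0,0,0.07],[0.011,-0.0012,0,0,0,0.088]]]'; python3 - <<'E'
from h import *
st()
p,d=r.snapshot("wrist");cv2.imwrite("pics/w10.png",p)
E
```

```text
time: 15.52
tool_pos: [528.7, 71.6, 60.1]
tcp_rot: [179.9, -0.2, 18.5]
ft_force: [-0.3, 0.4, -0.4]
finger_gap: -0.1
{'time': 15.52, 'tool_pos': [528.67, 71.64, 60.08], 'tcp_rot': [179.95, -0.18, 18.52], 'joint_pos': [2.21, 5.86, 105.67, 0.0, 68.28, 73.68], 'ft_force': [-0.31, 0.36, -0.37], 'finger_gap': -0.13}
```

View pics/w10.png

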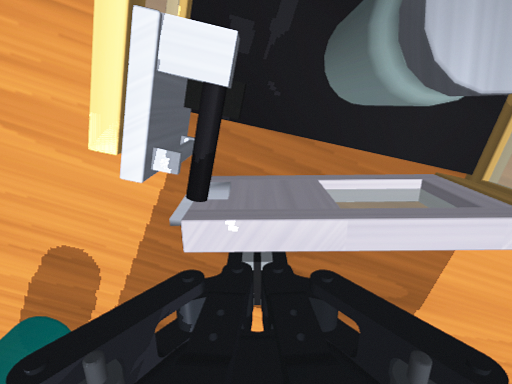

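```bash
for i in 1; do python3 -m crank '[[[0.002,-0.0003,0,0,0,0.016],[0.004,-0.0005,0,0,0,0.032],[0.006,-0.0007,0,0,0,0.048]]]'; done
```

```text
time: 15.95
tool_pos: [534.1, 74.2, 60.1]
tcp_rot: [180.0, -0.2, 15.7]
ft_force: [-2.4, 0.0, 1.1]
finger_gap: 0.1
```

```bash
python3 -m crank '[[[0.002,-0.0003,0,0,0,0.016],[0.004,-0.0005,0,0,0,0.032]]]'
```

```text
time: 16.2
tool_pos: [537.8, 75.9, 60.1]
tcp_rot: [180.0, -0.1, 13.8]
ft_force: [-2.2, 0.5, 2.1]
finger_gap: 0.0
```

```bash
python3 -m crank '[[[0.002,-0.0002,0,0,0,0.016],[0.0035,-0.0004,0,0,0,0.028]]]'
```

```text
time: 16.45
tool_pos: [541.1, 77.2, 60.1]
tcp_rot: [180.0, -0.1, 12.1]
ft_force: [-3.4, 0.4, 1.8]
finger_gap: 0.1
```

```bash
python3 -m crank '[[[0.002,-0.0002,0,0,0,0.016],[0.0035,-0.0004,0,0,0,0.028]]]'
```

```text
time: 16.7
tool_pos: [544.1, 78.4, 60.0]
tcp_rot: [180.0, -0.1, 10.5]
ft_force: [-7.1, -0.8, 4.7]
finger_gap: 0.0
```

```bash
python3 -m crank '[[[0.002,-0.0002,0,0,0,0.016],[0.0035,-0.0004,0,0,0,0.028]]]'
```

```text
time: 16.95
tool_pos: [546.7, 79.4, 60.0]
tcp_rot: [-180.0, 0.1, 8.8]
ft_force: [-7.7, -0.6, 6.6]
finger_gap: 0.1
```

```bash
python3 -m crank '[[[0.0015,-0.0001,0,0,0,0.012]]]'
```

```text
time: 17.08
tool_pos: [547.4, 79.7, 60.0]
tcp_rot: [-180.0, 0.2, 8.1]
ft_force: [-7.4, 0.0, 6.1]
finger_gap: -0.3
```

```bash
python3 -m crank '[[[0.0015,-0.0001,0,0,0,0.012]]]'
```

```text
time: 17.2
tool_pos: [548.0, 80.0, 60.0]
tcp_rot: [-180.0, 0.3, 7.4]
ft_force: [-8.3, -0.7, 6.8]
finger_gap: 0.1
```

```bash
python3 -m crank '[[[0.0015,-0.0001,0,0,0,0.012]]]'
```

```text
time: 17.32
tool_pos: [548.7, 80.3, 60.0]
tcp_rot: [-180.0, 0.4, 6.6]
ft_force: [-8.2, -0.3, 7.0]
finger_gap: 0.0
```

```bash
python3 -m crank '[[[0.0015,0,-0.0005,0,0,0.004]]]'
```

```text
time: 17.45
tool_pos: [548.9, 80.4, 60.1]
tcp_rot: [-180.0, 0.6, 6.4]
ft_force: [-8.9, -0.2, 4.0]
finger_gap: 0.3
```

```bash
python3 -m crank '[[[0.0015,0,-0.0005,0,0,0.004]]]'
```

```text
time: 17.58
tool_pos: [549.0, 80.5, 60.1]
tcp_rot: [-180.0, 0.8, 6.1]
ft_force: [-8.7, -0.0, 4.8]
finger_gap: 0.3
```

```bash
python3 -m crank '[[[0.0015,0,-0.0003,0,0.007,0],[0.0022,0,-0.0003,0,0.014,0.003]]]'; python3 -c "
from h import *
st()"
```

```text
time: 17.82
tool_pos: [550.0, 80.8, 60.0]
tcp_rot: [-180.0, 0.1, 5.9]
ft_force: [-9.5, 0.5, 5.4]
finger_gap: -0.0
{'time': 17.82, 'tool_pos': [550.02, 80.76, 60.01], 'tcp_rot': [-179.98, 0.11, 5.92], 'joint_pos': [3.06, 9.43, 101.75, 0.02, 68.93, 87.13], 'ft_force': [-9.55, 0.5, 5.43], 'finger_gap': -0.02}
```

```bash
python3 -m crank '[[[0.0015,0,-0.0003,0,0.004,0.004],[0.0022,0,-0.0005,0,0.006,0.008]]]'
```

```text
time: 18.08
tool_pos: [550.7, 81.0, 60.0]
tcp_rot: [-180.0, -0.0, 5.4]
ft_force: [-9.8, 0.4, 5.2]
finger_gap: 0.0
```

```bash
python3 -m crank '[[[0.0015,0,-0.0003,0,0.004,0.004],[0.0022,0,-0.0005,0,0.006,0.008]]]'
```

```text
time: 18.32
tool_pos: [551.4, 81.2, 60.0]
tcp_rot: [-180.0, -0.2, 5.0]
ft_force: [-7.6, 1.0, 4.5]
finger_gap: -0.2
```

```bash
python3 -m crank '[[[0.001,0,-0.0003,0,0.002,0.003],[0.0016,0,-0.0003,0,0.002,0.006]]]'
```

```text
time: 18.58
tool_pos: [551.9, 81.4, 59.9]
tcp_rot: [-179.9, -0.2, 4.6]
ft_force: [-7.5, 1.0, 4.3]
finger_gap: -0.1
```

```bash
python3 -m crank '[[[0.001,0,-0.0003,0,0.002,0.003],[0.0016,0,-0.0003,0,0.002,0.006]]]'
```

```text
time: 18.82
tool_pos: [552.6, 81.6, 59.9]
tcp_rot: [-179.9, -0.2, 4.2]
ft_force: [-6.4, 0.2, 2.6]
finger_gap: 0.0
```

```bash
python3 -m crank '[[[0.001,0,-0.0003,0,0.002,0.003],[0.0016,0,-0.0003,0,0.002,0.006]]]'
```

```text
time: 19.08
tool_pos: [553.7, 81.9, 60.0]
tcp_rot: [-179.9, -0.2, 3.8]
ft_force: [-4.2, 0.8, 2.3]
finger_gap: 0.2
```

```bash
python3 -m crank '[[[0.0008,0,-0.0002,0,0,0.004],[0.0014,0,-0.0002,0,0,0.007]]]'
```

```text
time: 19.32
tool_pos: [554.8, 82.1, 60.0]
tcp_rot: [-179.9, -0.2, 3.4]
ft_force: [-5.2, 2.3, 2.4]
finger_gap: 0.1
```

```bash
python3 -m crank '[[[0.0008,0,-0.0002,0,0,0.004],[0.0014,0,-0.0002,0,0,0.007]]]'
```

```text
time: 19.58
tool_pos: [555.8, 82.4, 60.0]
tcp_rot: [-179.9, -0.1, 3.0]
ft_force: [-4.1, 1.4, 2.0]
finger_gap: -0.3
```

```bash
python3 -m crank '[[[0.0008,0,-0.0002,0,0,0.003],[0.0014,0,-0.0002,0,0,0.006]]]'
```

```text
time: 19.82
tool_pos: [557.1, 82.7, 60.0]
tcp_rot: [-179.9, -0.1, 2.6]
ft_force: [-2.2, 1.8, 0.1]
finger_gap: -0.1
```

```bash
python3 -m crank '[[[0.0007,0,0,0,0,0.003],[0.0012,0,0,0,0,0.005]]]'
```

```text
time: 20.08
tool_pos: [559.0, 82.6, 60.2]
tcp_rot: [-179.9, -0.2, 2.3]
ft_force: [-1.8, 1.2, -1.6]
finger_gap: 0.2
```

```bash
python3 -m crank '[[[0.0007,0,0,0,0,0.003],[0.0012,0,0,0,0,0.005]]]'
```

```text
time: 20.32
tool_pos: [560.0, 82.7, 60.1]
tcp_rot: [-179.9, -0.1, 2.0]
ft_force: [-3.8, 2.9, 1.7]
finger_gap: 0.2
```

```bash
python3 -m crank '[[[0.0006,0,0,0,0,0.001],[0.001,0,0,0,0,0.002]]]'
```

```text
time: 20.58
tool_pos: [560.9, 82.9, 60.1]
tcp_rot: [-179.9, -0.1, 1.9]
ft_force: [-4.1, 2.1, 1.2]
finger_gap: -0.0
```

```bash
python3 -m crank '[[[0.0006,0,0,0,0,0],[0.001,0,0,0,0,0.001]]]'
```

```text
time: 20.82
tool_pos: [561.7, 83.0, 60.1]
tcp_rot: [-179.9, -0.1, 1.9]
ft_force: [-6.7, 2.3, 3.2]
finger_gap: -0.1
```

```bash
python3 -m crank '[[[0.0006,0,0,0,0,0],[0.001,0,0,0,0,0.001]]]'; python3 - <<'E'
from h import *
st()
p,d=r.snapshot("wrist");cv2.imwrite("pics/w11.png",p)
E
```

```text
time: 21.08
tool_pos: [561.8, 83.0, 60.1]
tcp_rot: [-179.9, 0.0, 1.8]
ft_force: [-11.1, 0.5, 7.9]
finger_gap: 0.1
{'time': 21.08, 'tool_pos': [561.79, 83.04, 60.08], 'tcp_rot': [-179.86, 0.03, 1.82], 'joint_pos': [3.15, 11.07, 99.88, 0.15, 69.07, 91.27], 'ft_force': [-11.11, 0.49, 7.94], 'finger_gap': 0.12}
```

View pics/w11.png

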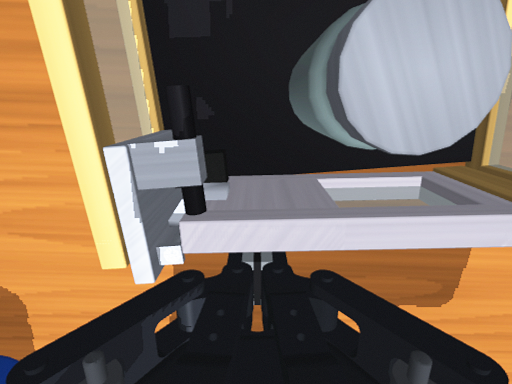

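```bash
python3 -m crank '[[[-0.003,0,0,0,0,0],[-0.01,0,0,0,0,0],[-0.03,0,0,0,0,0],[-0.06,0,0,0,0,0],[-0.09,0,-0.02,0,0,0],[-0.11,0,-0.06,0,0,0],[-0.11,0,-0.10,0,0,0],[-0.11,0,-0.14,0,0,0]]]'; python3 - <<'E'
from h import *
st()
a=np.radians(6.2);o=np.array([575.5,38.5]);T=np.array([[np.cos(a),-np.sin(a)],[np.sin(a),np.cos(a)]])
for n in("wrist","scene","top"):
    p,d=r.snapshot(n);c=r.get_calibration(n)
    M=c["cam_to_world"];m=c["mtx"];v,u=np.mgrid[:384,:512]
    q=np.stack([(u-m[0,2])/m[0,0]*d,(v-m[1,2])/m[1,1]*d,d],-1)@M[:3,:3].T+M[:3,3]
    l=q[(q[...,2]>111)&(q[...,2]<122)&(abs(q[...,0]-651)<35)&(abs(q[...,1]-39)<35)]
    if len(l):C=cv2.minEnclosingCircle(l[:,:2].astype(np.float32));print("lid",len(l),np.median(l,0),C, (np.array(C[0])-o)@T)
    F=(q[...,:2]-o)@T;k=(q[...,2]>84)&(q[...,2]<97)&(F[...,1]>-70)&(F[...,1]<50)&(abs(F[...,0])<50)&(p.max(-1).astype(int)-p.min(-1)<35)
    if k.sum()>30:
        G=F[k].astype(np.float32);x=cv2.fitLine(G,cv2.DIST_HUBER,0,.01,.01).ravel();print(n,"gate",k.sum(),np.median(G,0),"angle rad",-np.arctan2(x[0]*np.sign(x[1]),abs(x[1])))
    if n=="scene":p=cv2.resize(p[130:300,180:400],None,fx=3.6,fy=3.5)
    cv2.imwrite(f"pics/s12_{n}.png",p)
E
```

```text
time: 22.12
tool_pos: [452.0, 79.0, 201.9]
tcp_rot: [-179.9, -0.1, 1.8]
ft_force: [1.5, 0.6, 0.1]
finger_gap: 0.3
{'time': 22.12, 'tool_pos': [451.98, 78.99, 201.86], 'tcp_rot': [-179.88, -0.1, 1.81], 'joint_pos': [3.41, -14.23, 109.19, 0.12, 84.94, 91.59], 'ft_force': [1.53, 0.56, 0.1], 'finger_gap': 0.35}
wrist gate 3319 [  8.387141  -10.4631405] angle rad -0.029730394
lid 175 [648.06774384  39.37908008 114.57746035] ((647.0556640625, 37.63105392456055), 25.93963050842285) [71.04328679 -8.59182919]
scene gate 172 [ 5.699667  -7.4203415] angle rad -0.019747451
lid 264 [649.73644415  38.55515826 115.60634436] ((650.0228881835938, 38.707191467285156), 25.26380157470703) [74.10937767 -7.84244431]
top gate 126 [  6.7042065 -41.865334 ] angle rad -0.11659415
```

View pics/s12_wrist.png

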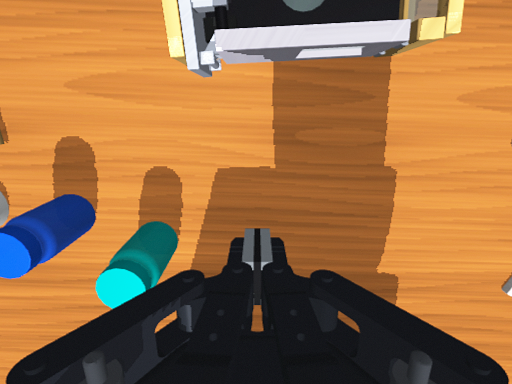

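View pics/s12_top.png

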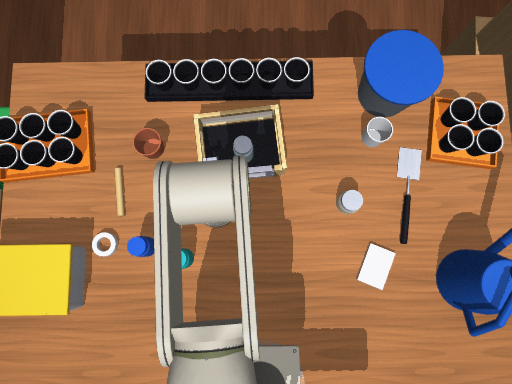

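View pics/s12_scene.png

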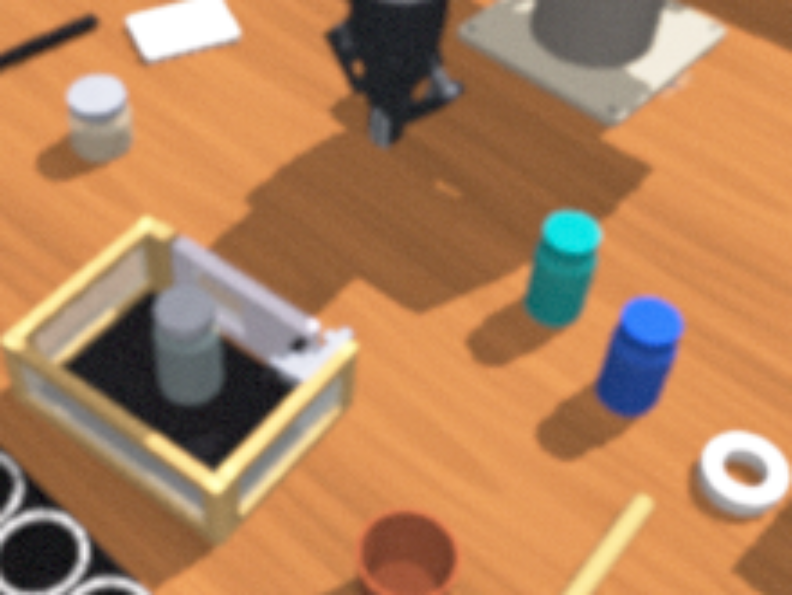

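```bash
python3 -m crank '[[[0,0,0,0,0,0],[0,0,0,0,0,0],[0,0,0,0,0,0],[0,0,0,0,0,0]]]'; python3 - <<'E'
from h import *
p,d=r.snapshot("scene");o=cv2.imread("pics/a_scene.png")
cv2.imwrite("pics/s13.png",p)
print("gate moved since last:",np.abs(cv2.resize(p[130:300,180:400],None,fx=3.6,fy=3.5).astype(int)-cv2.imread("pics/s12_scene.png"))[230:400,150:370].mean())
st();print(r.hand_in())
E
```

```text
time: 22.78
tool_pos: [453.8, 79.1, 202.7]
tcp_rot: [-179.9, -0.3, 1.8]
ft_force: [-0.2, -0.1, -0.3]
finger_gap: -0.2
gate moved since last: 1.822549019607843
{'time': 22.82, 'tool_pos': [453.83, 79.15, 202.83], 'tcp_rot': [-179.87, -0.33, 1.81], 'joint_pos': [3.41, -14.21, 109.07, 0.12, 84.8, 91.6], 'ft_force': [-0.23, -0.72, -0.63], 'finger_gap': -0.15}
the job is handed in; nothing more can be done
None
```

The jar is standing released in the frame, the gate is latched shut, and the job was handed in at 22.8 s of the 72 s allowed. No verdict was reported.

**Jar:** I lifted the clear, steel-lidded tall jar over the rail and set it down. I left the blue and turquoise look-alikes alone. The last depth check puts it about 71–74 mm behind the gate plane and 8–9 mm right of the middle. Its lid is at about 115 mm, which matches the jar standing on the 6 mm floor.

**Gate:** I pushed it with closed fingers in small steps.
- **Force felt:** it rose to about 10 N along the push, fell to about 2 N as the tongue snapped, then climbed to about 11 N on the stop.
- **Peak wrist force:** the highest I read was about 14 N in total, including a vertical part. I read it only at the end of each move, so a brief higher peak in between would not show.

**After moving away:** the gate stayed shut about a second later, with the robot clear of everything. The bystanders I could see in the camera views looked unmoved, judged by eye.

**Where the checks disagreed:** the gate angle came out at -0.03 rad from the wrist camera and -0.02 rad from the scene camera. The top camera gave -0.12 rad, but the arm partly blocked its view and I discounted it. All three are below the 0.105 rad limit.

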